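# Rub down a carton seam and hold the squeeze lever

### The job

Take the orange seam stylus from its green stand and rub its tip lightly along the taped seam on top of the carton, slowly (about 4 cm a second) all the way from the yellow dot to the blue dot, staying on the tape. Then squeeze-test the carton: with the tip of the stylus, still in the gripper, press the red paddle of the spring-return lever gently down past its first two notches into the third. Finish while holding it there against its spring, only the stylus touching the lever, and leave the other things on the bench where they are.

Things in the scene. Friction and masses are not known exactly. Their poses are not given: they have to be found in the camera images.
- stylus: Seam stylus: upright hand tool, 149 mm long, 0.1 kg. Origin on its axis at the underside of the round black guard collar (32 mm across, z 0 to 8 mm), z up along the handle. Below the collar a steel shaft 13 mm across to z -64, then the tip. It stands in the stand, collar resting on the stand's top; lift it 90 mm or more to clear the hole.
- stylus_grip (a point): Middle of the stylus's orange square handle, 36 mm above the stylus origin. Handle 18 x 18 mm, its faces square to the stylus's x and y, from 8 to 64 mm above the origin. Grip it firmly (60 N or more) with the fingertips just above the collar, which then backs them when the tip is pushed.
- stylus_tip (a point): Lowest point of the stylus's white 12 mm ball tip, 85 mm below the stylus origin when not pressed. The tip is sprung: it gives way into the shaft by up to 12 mm, starting at 2 N and rising 0.8 N per mm (11.6 N when fully in). 3 to 4 mm of press suits the seam.
- stand: Green block 70 x 70 x 95 mm high, fixed to the bench, with a 20 mm hole down its middle that holds the stylus. Origin at the centre of its underside.
- carton: Cardboard carton fixed in the squeeze jig: 120 (x) x 170 (y) x 82 mm. Origin under its centre; its flat top is 90 mm above the bench. White tape 44 mm wide covers the seam, a thin dark line along its y axis down the middle of the top. The metal cheeks and blocks at its two ends are lower (up to 63 mm above the bench, 125 mm from the centre) and the cheeks close as the lever goes down.
- seam_yellow (a point): Centre of the yellow dot on the seam, on the carton's top, 60 mm from the middle towards the carton's -y: start of the rub.
- seam_blue (a point): Centre of the blue dot on the seam, on the carton's top, 60 mm from the middle towards the carton's +y: end of the rub.
- lever_unit: Squeeze control, fixed to the bench: grey foot, blue side plates and bridge 200 mm high. Origin on the bench under the unit. The lever's pivot is a level axis along the unit's y, 60 mm from the origin along its +x, 130 mm above the bench; the lever points along its -x. The black drum at the pivot is 68 mm across.
- lever_pad (a point): Centre of the top face of the red paddle (46 x 46 mm, lip 5 mm high at its outer edge) at the lever's end, 100 mm from the pivot; the face is 4 mm above the line to the pivot. Moves with the lever: about 166 mm above the bench at rest, 101 mm at the third notch, in an arc about the pivot that shifts it level by up to 8 mm.
- lever (a joint): Lever angle in rad, 0 at rest (paddle 0.33 rad above level), growing as the paddle is pressed down. Notches felt as clicks at 0.22, 0.44 and 0.66; end stop at 0.71. The spring always returns it to 0: the push at the paddle is 2 to 7 N, building up before each click and dropping as it gives way with a little jump, and 3 to 8 N in the third notch.
- tape_roll: loose roll of tan tape lying flat, 100 mm across, 48 high. Bystander; origin under its centre.
- marker: loose blue marker pen lying down, 15 mm thick, 145 long. Bystander; origin at its middle.
- small_carton: loose small carton 100 x 80 x 70. Bystander; origin under its centre.
- spray_bottle: loose white bottle with a blue cap, 64 mm across, 170 high. Bystander; origin under its centre.
- mug: loose white mug, 80 mm across, 90 high. Bystander; origin under its centre.
- blue_box: loose blue and white box 110 x 60 x 90. Bystander; origin under its centre.
- label_pad: loose pad of blank labels 70 x 100 x 22. Bystander; origin under its centre.
Not all that is in view belongs to the job. What is shaped like the stylus but purple is not meant.

How it is judged:
By the outcome, as a careful person would: the job done as asked, in the order asked, and still so for the second after the job is handed in, while the arm keeps its last pose, push and grip.
It also fails if it takes over 64 s, if anything falls off the work surface, if the arm or the gripper's body presses on something with over 40 N, if the wrist force passes 120 N, or if a joint passes its speed limit or range.

### The arm

A 6-joint arm with a two-finger parallel gripper is mounted at the origin on the work surface. World frame = base frame: x ahead of the robot, y to its left, z up, the work surface at z = 0. Lengths are in mm, angles in rad, forces in N, time in s.
With the tool pointing down it reaches from about 425 to 925 mm from the base axis. Payload 12.5 kg.
Tool frame: the origin (TCP) lies at the very end of the fingers, on their centre line; the grasp point (between the pads) lies 19 mm behind it; z points along the fingers, y is the direction in which the jaws open and shut (so a half turn about z gives the same grasp; the last joint's range is limited). The gripper opens to 85 mm and grips with 20 to 120 N. Pads are 22 mm wide; open, the fingers measure 114 mm over their backs; the gripper's body (76 mm by 85 mm) begins 54 mm behind the grasp point. The pads swing forward as they close: fully open they stand 13 mm farther back than shut.
Start: joints at [-1.229, 0.491, 1.559, -0, 1.092, -0.106], TCP at [270.638, -563.382, 231.327] pointing down, gripper open.
Joint ranges: [-3.1, 3.1], [-0.84, 2.19], [0.05, 2.79], [-1.13, 4.28], [0.06, 2.93], [-2.69, 2.69]. Speed limits (rad/s): [2.22, 2.22, 2.79, 3.14, 3.14, 3.14].

### API

Orientations are given as [roll, pitch, yaw] about the fixed x, y, z axes, in that order (R = Rz(yaw) Ry(pitch) Rx(roll)).
In Python, from workcell import ctrl gives the robot as it stands. Calls block until the motion is done:
- ctrl.goto(position, orientation): joint-space move of the TCP to a pose.
- ctrl.servo_line(position, rot=None, rate=150): straight line of the TCP; rot=None keeps the orientation; rate is the mean speed in mm/s.
- ctrl.set_joints(angles): joint-space move.
- ctrl.command_gripper(opening, grip_force=None): finger opening in mm; grip_force is the grip in N (None keeps the last); returns when the fingers have stopped.
- ctrl.dwell(seconds).
- ctrl.inverse_kinematics(position, orientation): joint angles nearest the present ones, or None.
- ctrl.capture(name): name is "scene" or "side" or "wrist"; returns a dict with "image" (400x640x3 uint8, red, green, blue), "fx", "fy", "cx", "cy" (pixels), "rvec" (rotation vector, rad) and "tvec" (3), from world to camera coordinates, as OpenCV has them. Camera axes: x right, y down, z forward; pixel columns grow to the right and rows downward; lengths in mm; the calibration is good to about 2 mm. A picture is of the moment at which its call begins. There is no depth.
A pose or a line that the arm cannot do raises ctrl.Unreachable and nothing moves.
- ctrl.finish_job(): hands the job in, once; it reports no verdict.
Trained networks look in a picture, given as the dict that the camera call returned (one of the last four; its "shot" number tells which), for a name from the list of things; names that differ only in an ending like _2 or _b are one class to them, and where a whole thing is asked for, a point or a joint stands for the part that bears it (a point fixed in the world has none). Each returns a list of dicts, best first, with "score" (0 to 1); they miss things now and then, are a little off and sometimes report something else, mostly with a low value. They report only what shows in the picture. A call takes as long as a camera call. They do not tell look-alikes from the thing itself.
- ctrl.find_in(picture, target): "box" ([left, top, width, height] in pixels, round what is visible of it).
- ctrl.regions_of(picture, target): "pixels" (400x640 bool, what is visible of it) and "box" ([left, top, width, height] in pixels, round what is visible of it).
Readings, each from a call of its own:
- ctrl.read_time(): time.
- ctrl.read_q(): joint angles.
- ctrl.read_joint_velocities(): joint speeds.
- ctrl.read_effort(): joint torques, N m.
- ctrl.read_eef_pos(): TCP position.
- ctrl.read_eef_rot(): TCP orientation.
- ctrl.read_force(): force on the tool from outside, world axes, zero at the start.
- ctrl.read_moment(): the same for the moment, N m.
- ctrl.read_finger_gap(): finger opening in mm.
Only numpy, scipy, OpenCV 4.12 (cv2) and the standard library are available. Lean on these libraries where they do the work, as an engineer would, in place of code of your own. Each camera call takes 0.05 s, during which the arm holds its last target.

## Working session

There is one attempt and no reset: what is moved stays moved. The work goes in short steps, each a Python script; the robot and the scene stay as the last script left them, time stands still between calls to the robot, and variables do not carry over. Pictures are saved under pics/ and viewed, and the job is handed in when it is done.

```bash
ls; mkdir -p pics; python3 - <<'E'
from workcell import ctrl
import cv2
for n in ("scene","side","wrist"):
    p=ctrl.capture(n); cv2.imwrite(f"pics/{n}0.png",p["image"][:,:,::-1]); print(n,p["fx"],p["cx"],p["cy"],p["rvec"],p["tvec"])
print(ctrl.read_time(),ctrl.read_eef_rot(),ctrl.read_finger_gap(),ctrl.read_force())
E
```

```text
pics
scene 399.267943013245 312.4206183983573 201.8952843855174 [ 2.08404245  1.3890849  -0.53874549] [-157.96291096 -317.4091076  1437.01288477]
side 377.33758820682124 321.3877261747387 202.34311556510158 [ 0.57630061 -2.48877113  1.44876907] [489.88444646 228.7688776  748.76099101]
wrist 297.00905698186995 317.860505938025 196.56396568589827 [-2.42830142  1.5284788   0.24058416] [-623.27147052  -40.35047092  381.10222258]
0.15 [-3.14071434e+00 -8.91301552e-05  4.47837325e-01] 85.75026893514907 [-0.82216304  0.95651757  0.09309078]
```

View pics/scene0.png

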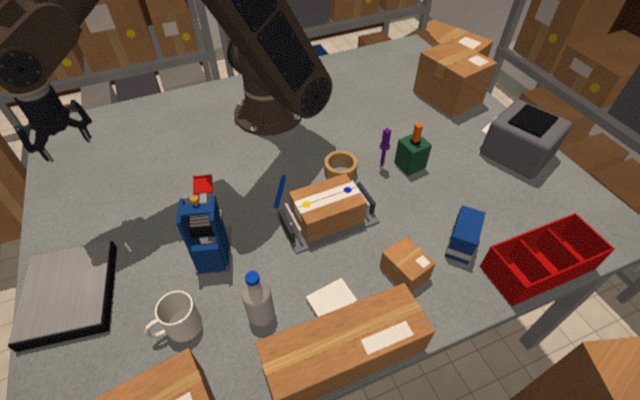

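View pics/side0.png

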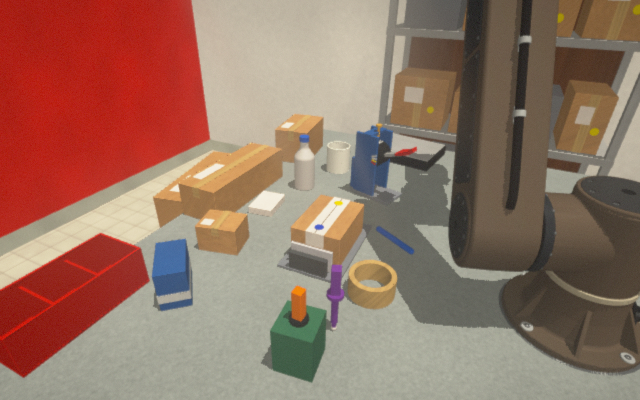

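View pics/wrist0.png

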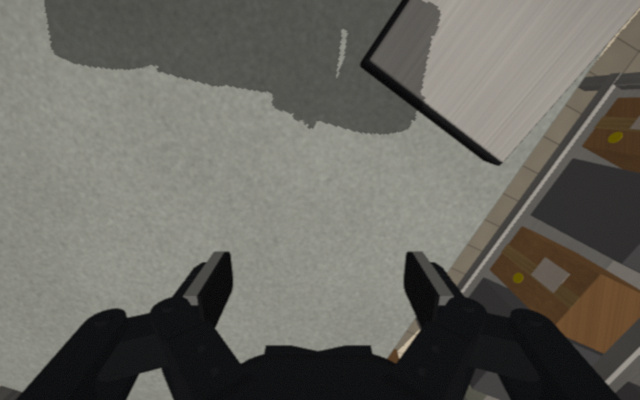

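```bash
cat > h.py <<'E'
from workcell import ctrl
import cv2, numpy as np
def KRt(p):
    K=np.array([[p["fx"],0,p["cx"]],[0,p["fy"],p["cy"]],[0,0,1.]]); R=cv2.Rodrigues(np.array(p["rvec"],float))[0]
    return K,R,np.array(p["tvec"],float).ravel()
def ray(p,uv):
    K,R,t=KRt(p); d=R.T@np.linalg.solve(K,[uv[0],uv[1],1.]); return -R.T@t,d
def onz(p,uv,z):
    o,d=ray(p,uv); return o+d*(z-o[2])/d[2]
def proj(p,X):
    return cv2.projectPoints(np.array(X,float).reshape(-1,3),np.array(p["rvec"],float),np.array(p["tvec"],float),KRt(p)[0],None)[0].reshape(-1,2)
def tri(obs):
    A=np.zeros((3,3));b=np.zeros(3)
    for p,uv in obs:
        o,d=ray(p,uv); d=d/np.linalg.norm(d); M=np.eye(3)-np.outer(d,d); A+=M;b+=M@o
    return np.linalg.solve(A,b)
def save(p,n): cv2.imwrite(f"pics/{n}.png",p["image"][:,:,::-1])
def reg(p,t,k=3):
    out=[]
    for r in ctrl.regions_of(p,t)[:k]:
        ys,xs=np.nonzero(r["pixels"]); out.append((round(r["score"],2),np.round([xs.mean(),ys.mean()],1),np.round(r["box"],1)))
    return out
E
python3 - <<'E'
from h import *
s=ctrl.capture("scene");d=ctrl.capture("side")
for t in ["stylus","stylus_grip","stand","carton","lever_unit","lever_pad","tape_roll","marker"]:
    print(t,reg(s,t,2),reg(d,t,2))
print("yel",onz(s,(306,204),90),onz(d,(338,203),90),tri([(s,(306,204)),(d,(338,203))]))
print("blu",onz(s,(348,190),90),onz(d,(320,227),90),tri([(s,(348,190)),(d,(320,227))]))
print("sty top",tri([(s,(418,124)),(d,(299,289))]))
print("purple top",tri([(s,(386,129)),(d,(337,266))]),onz(s,(382,163),0),onz(d,(333,328),0))
E
```

```text
stylus [(0.7, array([384.4, 144.9]), array([379.8, 126.1,  12.6,  44.9])), (0.45, array([416.3, 134.3]), array([411.7, 123.4,   9.7,  23.2]))] [(0.92, array([298.3, 307.9]), array([292.6, 285.4,  17.3,  43.5])), (0.67, array([335. , 293.6]), array([326.7, 263. ,  17. ,  65.6]))]
stylus_grip [(0.71, array([384.3, 145. ]), array([375.5, 124.3,  16.1,  41.7])), (0.67, array([416.3, 133.9]), array([411.8, 122. ,  11.5,  22.9]))] [(0.8, array([298.3, 307.8]), array([288.6, 286.9,  20.8,  39.8])), (0.68, array([335. , 291.9]), array([326.4, 258.8,  17.8,  68.3]))]
stand [(0.63, array([411.7, 154.8]), array([397. , 137.2,  34.4,  35.8])), (0.44, array([327.5, 206.5]), array([288.6, 177.1,  72.7,  66.3]))] []
carton [(0.65, array([327. , 206.4]), array([288.9, 173.2,  75.1,  66.7]))] [(0.86, array([329.6, 225.9]), array([289.9, 194.2,  77.5,  70.1]))]
lever_unit [(0.84, array([204.6, 228.1]), array([175.8, 176.5,  57.6,  96.7])), (0.65, array([416.4, 133.8]), array([410.8, 122.8,  12.6,  22.2]))] [(0.89, array([373.9, 164.4]), array([350.6, 122.9,  65.8,  82.3]))]
lever_pad [(0.57, array([20
[... 285 characters left out ...]
.8, 284.3]), array([347.6, 260.9,  48.3,  47.2])), (0.24, array([393.4, 239. ]), array([374.8, 224.7,  40.2,  26.4]))]
marker [(0.49, array([279.2, 191.7]), array([271.2, 176.1,  15.5,  30.9]))] [(0.49, array([395.3, 240.2]), array([377.7, 227.6,  37.2,  24.7]))]
yel [523.82149073 -60.04474485  90.        ] [528.58898261 -63.59946959  90.        ] [526.63192484 -60.45543784  92.5066875 ]
blu [522.0758273   61.15393699  90.        ] [521.84514374  54.89561847  90.        ] [521.65785639  59.47477798  91.87732796]
sty top [430.49212088 320.31643136 162.21664057]
purple top [404.6218261  233.66755082 152.88061248] [386.73700021 249.61053325   0.        ] [407.92461619 231.89154777   0.        ]
```

```bash
python3 - <<'E'
from h import *
w=ctrl.capture("wrist"); K,R,t=KRt(w); c=-R.T@t
from scipy.spatial.transform import Rotation as Ro
T=Ro.from_euler('xyz',ctrl.read_eef_rot()).as_matrix(); print("cam in tool",T.T@(c-ctrl.read_eef_pos()), "axis in tool",T.T@R.T[:,2])
for yaw in (0,0.6,1.2,-0.6,1.57,2.2,3.14):
    print(yaw,ctrl.inverse_kinematics([430,320,110],[np.pi,0,yaw]))
E
```

```text
cam in tool [  77.66742226   -1.27587457 -143.82848273] axis in tool [-3.05902372e-01 -1.38499818e-04  9.52062876e-01]
0 [ 5.16511008e-01  5.27015124e-01  1.89990665e+00 -4.44089210e-16
  7.14670884e-01  2.08730734e+00]
0.6 [ 5.16511008e-01  5.27015124e-01  1.89990665e+00 -4.44089210e-16
  7.14670884e-01  1.48730734e+00]
1.2 [ 5.16511008e-01  5.27015124e-01  1.89990665e+00 -4.44089210e-16
  7.14670884e-01  8.87307335e-01]
-0.6 None
1.57 [ 5.16511008e-01  5.27015124e-01  1.89990665e+00 -4.44089210e-16
  7.14670884e-01  5.17307335e-01]
2.2 [ 5.16511008e-01  5.27015124e-01  1.89990665e+00 -4.44089210e-16
  7.14670884e-01 -1.12692665e-01]
3.14 [ 0.51651101  0.52701512  1.89990665  0.          0.71467088 -1.05269266]
```

```bash
python3 - <<'E'
from h import *
ctrl.servo_line([270,-563,360],rate=250)
s=ctrl.capture("scene");d=ctrl.capture("side")
print("pad",tri([(s,(203,184)),(d,(403,153))]), onz(s,(210,268),0))
ctrl.goto([470,-240,380],[np.pi,0,0.0]); w=ctrl.capture("wrist"); save(w,"w_lev"); 
for t in ["lever_unit","lever_pad"]: print(reg(w,t,2))
np.save("w_lev.npy",w,allow_pickle=True)
ctrl.goto([480,0,380],[np.pi,0,0.0]); w=ctrl.capture("wrist"); save(w,"w_car"); np.save("w_car.npy",w,allow_pickle=True)
ctrl.goto([430,320,330],[np.pi,0,1.2]); w=ctrl.capture("wrist"); save(w,"w_sty"); np.save("w_sty.npy",w,allow_pickle=True)
for t in ["stylus","stand"]: print(reg(w,t,2))
print(ctrl.read_time())
E
```

```text
pad [ 428.6625664  -289.89764803  164.21803175] [ 554.75765433 -338.596863      0.        ]
[(0.87, array([379.2, 133.8]), array([326.7,  70.6, 119.7, 154.2]))]
[(0.88, array([367.7, 174.1]), array([338.5,  97.7,  68.5, 125.1]))]
[(0.91, array([317.4, 166.4]), array([302.7, 146.5,  25.7,  34.8])), (0.78, array([322.9, 229.3]), array([310.6, 204.6,  23.1,  49.2]))]
[(0.69, array([315.9, 158.2]), array([277.6, 119.6,  73.6,  78.1]))]
5.825
```

```bash
cd pics; ls
```

```text
scene0.png
side0.png
w_car.png
w_lev.png
w_sty.png
wrist0.png
```

View pics/w_lev.png

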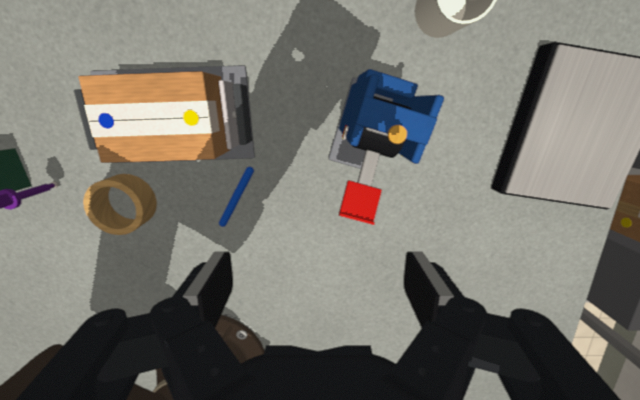

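View pics/w_car.png

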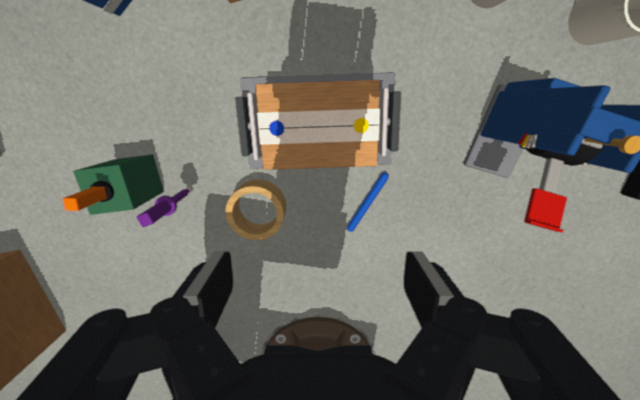

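View pics/w_sty.png

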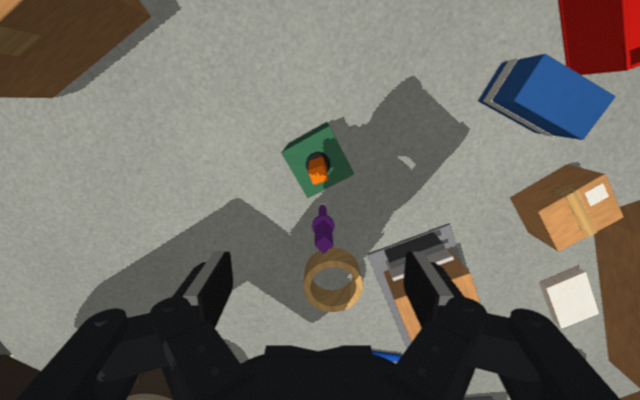

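```bash
python3 - <<'E'
from h import *
L=lambda n:np.load(n+".npy",allow_pickle=True).item()
def blob(p,lo,hi,roi=None):
    hsv=cv2.cvtColor(np.ascontiguousarray(p["image"]),cv2.COLOR_RGB2HSV); m=cv2.inRange(hsv,lo,hi)
    n,l,s,c=cv2.connectedComponentsWithStats(m); 
    return [(s[i,4],c[i],s[i,:4]) for i in sorted(range(1,n),key=lambda i:-s[i,4])[:3]]
for n in("w_car","w_lev"):
    p=L(n)
    for nm,lo,hi in(("yel",(24,180,150),(33,255,255)),("blu",(112,180,80),(125,255,255))):
        for a,c,b in blob(p,lo,hi): print(n,nm,a,c.round(1),b,onz(p,c,90).round(1))
for n in ("w_sty","w_lev"):
    im=L(n)["image"][:,:,::-1]
    x,y=(260,100) if n=="w_sty" else (310,60)
    w,h=(120,120) if n=="w_sty" else (150,180)
    k=5 if n=="w_sty" else 3
    cv2.imwrite(f"pics/z_{n}.png",cv2.resize(im[y:y+h,x:x+w],None,fx=k,fy=k,interpolation=cv2.INTER_CUBIC))
w=L("w_lev")
for a,c,b in blob(w,(0,180,100),(6,255,255)): print("red",a,c,b,onz(w,c,166).round(1))
E
```

```text
w_car yel 139 [361. 125.] [355 119  13  13] [525.  -61.5  90. ]
w_car yel 3 [523.7 145.7] [523 145   2   2] [ 495.5 -299.3   90. ]
w_car blu 110 [276.  127.9] [270 122  13  13] [521.2  59.7  90. ]
w_lev yel 162 [190.5 117.4] [184 110  14  15] [525.2 -59.9  90. ]
w_lev blu 127 [105.8 120.3] [100 114  13  14] [521.4  60.6  90. ]
red 1203 [359.81878637 201.99418121] [340 181  41  43] [ 424.8 -293.1  166. ]
```

View pics/z_w_sty.png

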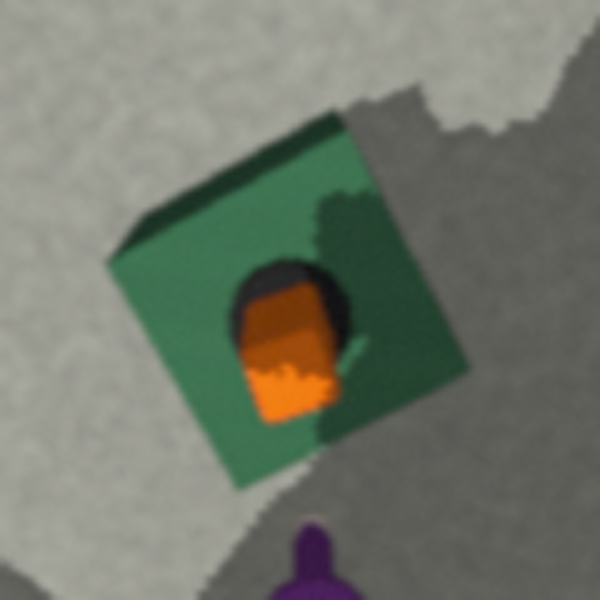

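View pics/z_w_lev.png

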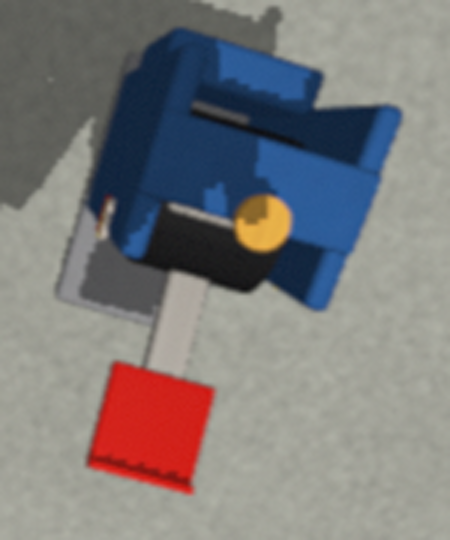

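```bash
python3 - <<'E'
from h import *
p=np.load("w_sty.npy",allow_pickle=True).item()
f=lambda x,y:(260+x/5-.4,100+y/5-.4)
C=np.array([onz(p,f(*q),95) for q in [(347,130),(108,262),(240,490),(468,370)]])
print(C.round(1),C.mean(0),np.linalg.norm(C-np.roll(C,-1,0),axis=1)); e=C-np.roll(C,-1,0); print(np.degrees(np.arctan2(e[:,1],e[:,0])))
T=np.array([onz(p,f(*q),159) for q in [(245,358),(330,330),(343,400),(268,425)]])
print(T.round(1),T.mean(0),np.linalg.norm(T-np.roll(T,-1,0),axis=1)); e=T-np.roll(T,-1,0); print(np.degrees(np.arctan2(e[:,1],e[:,0])))
c=T.mean(0)
ctrl.goto([430,323,210],[np.pi,0,1.2]); w=ctrl.capture("wrist"); save(w,"w_sty2"); np.save("w_sty2.npy",w,allow_pickle=True)
im=w["image"][:,:,::-1]; cv2.imwrite("pics/z_sty2.png",cv2.resize(im[80:280,220:420],None,fx=3,fy=3,interpolation=cv2.INTER_CUBIC))
E
```

```text
[[460.4 360.8  95. ]
 [391.9 352.3  95. ]
 [400.3 283.2  95. ]
 [468.2 292.   95. ]] [430.20297784 322.07482133  95.        ] [69.08710233 69.68151754 68.46456438 69.26367036]
[   7.03838329   96.94364068 -172.60871157  -83.57298794]
[[422.3 329.2 159. ]
 [441.7 328.3 159. ]
 [438.8 312.7 159. ]
 [421.4 313.4 159. ]] [431.04711521 320.89044077 159.        ] [19.38966494 15.84596992 17.38602256 15.84755009]
[177.12767503  79.37547591  -2.39169851 -93.35387884]
```

View pics/z_sty2.png

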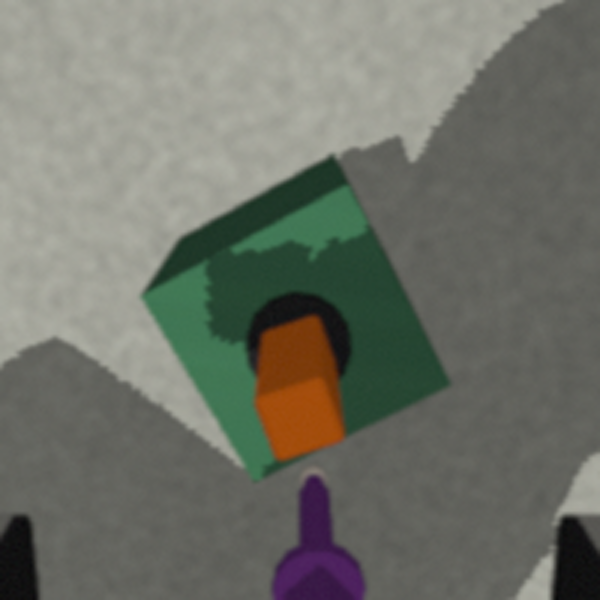

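```bash
python3 - <<'E'
from h import *
p=np.load("w_sty2.npy",allow_pickle=True).item()
f=lambda x,y:(220+x/3-.33,80+y/3-.33)
T=np.array([onz(p,f(*q),159) for q in [(255,402),(325,375),(345,437),(276,461)]])
print(T.round(1),T.mean(0),np.linalg.norm(T-np.roll(T,-1,0),axis=1)); e=T-np.roll(T,-1,0); print(np.degrees(np.arctan2(e[:,1],e[:,0])))
C=np.array([onz(p,f(*q),95) for q in [(345,185),(143,296),(257,481),(449,382)]]);print(C.mean(0))
B=np.array([onz(p,f(*q),103) for q in [(262,333),(321,316)]]);e=B[0]-B[1];print(B,np.degrees(np.arctan2(e[1],e[0])))
print([ctrl.inverse_kinematics([430,321,105],[np.pi,0,y])  for y in (0,1.57,3.14)])
E
```

```text
[[421.9 329.9 159. ]
 [439.6 330.2 159. ]
 [438.5 313.8 159. ]
 [420.9 314.  159. ]] [430.23783475 321.9508474  159.        ] [17.71881355 16.41065069 17.62484314 15.93129901]
[-179.02811723   86.15184475   -0.56500763  -93.6315203 ]
[430.10865711 321.8192195   95.        ]
[[421.73899772 330.13640599 103.        ]
 [439.79732962 328.66544012 103.        ]] 175.34317612002556
[array([ 5.18144006e-01,  5.35386568e-01,  1.90222320e+00, -4.44089210e-16,
        7.03982885e-01,  2.08894033e+00]), array([ 5.18144006e-01,  5.35386568e-01,  1.90222320e+00, -4.44089210e-16,
        7.03982885e-01,  5.18940333e-01]), array([ 0.51814401,  0.53538657,  1.9022232 ,  0.        ,  0.70398289,
       -1.05105967])]
```

```bash
python3 - <<'E'
from h import *
yaw=np.pi/2-np.radians(2)
ctrl.command_gripper(50)
ctrl.goto([430.2,321.9,205],[np.pi,0,yaw])
ctrl.servo_line([430.2,321.9,106],rate=100)
print(ctrl.read_eef_pos(),ctrl.read_force())
ctrl.command_gripper(0,90); ctrl.dwell(0.2)
print(ctrl.read_finger_gap(),ctrl.read_force(),ctrl.read_eef_pos())
d=ctrl.capture("side"); save(d,"d_grip"); im=d["image"][:,:,::-1]
cv2.imwrite("pics/z_grip.png",cv2.resize(im[200:400,200:400],None,fx=3,fy=3,interpolation=cv2.INTER_CUBIC))
print(ctrl.read_time())
E
```

```text
[430.42973104 322.0468208  106.48851725] [ 0.00879774 -0.24903144  0.03433194]
16.97053735880174 [-0.52525614 -0.16583108  6.58691996] [430.39922796 322.03056494 106.56214148]
9.0667
```

View pics/z_grip.png

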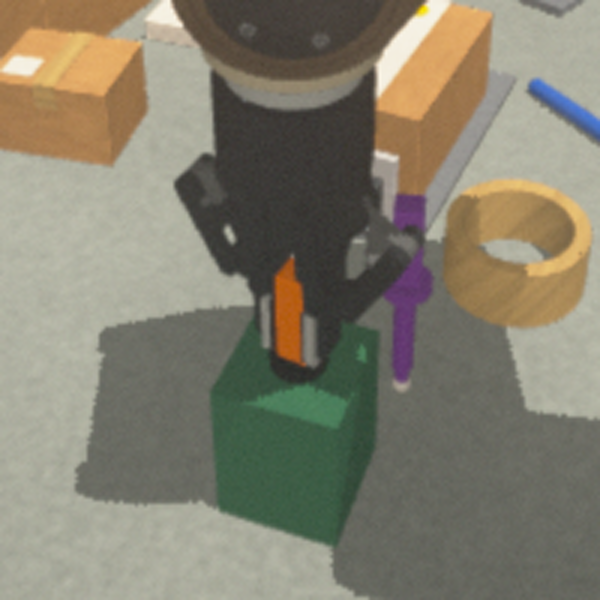

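```bash
python3 - <<'E'
from h import *
ctrl.servo_line([430.2,321.9,270],rate=150)
print(ctrl.read_finger_gap(),ctrl.read_force(),ctrl.read_eef_pos())
ctrl.servo_line([525.2,-63.5,270],rate=250)
print(ctrl.read_force(),ctrl.read_eef_pos())
s=ctrl.capture("scene");d=ctrl.capture("side");save(s,"s2");save(d,"d2");np.save("s2.npy",s,allow_pickle=True);np.save("d2.npy",d,allow_pickle=True)
print(reg(s,"stylus",3),reg(d,"stylus",3))
for p,n in((s,"s"),(d,"d")):
    c=proj(p,[525,-63.5,220])[0]; print(c, proj(p,[525.2,-63.5,270-9.5-85+6]));x,y=(c-75).astype(int); x=max(x,0);y=max(y,0)
    cv2.imwrite(f"pics/z_{n}2.png",cv2.resize(p["image"][y:y+150,x:x+150,::-1],None,fx=4,fy=4,interpolation=cv2.INTER_CUBIC)); print(x,y)
print(ctrl.read_time())
E
```

```text
16.94128581823435 [-0.50445101  0.37560217 -1.93469922] [429.90954336 321.68886225 269.14226058]
[ 0.10693275  0.22722273 -0.7931403 ] [524.9816166  -62.7173264  270.04892193]
[(0.72, array([384.4, 143.7]), array([381.5, 129.5,  11.6,  39.2])), (0.62, array([302.6, 165.6]), array([298.3, 151. ,   8.2,  32.6]))] [(0.86, array([335. , 294.4]), array([325. , 264.7,  18.8,  64.7])), (0.76, array([341.5, 136.7]), array([337.9, 107.7,  10.2,  62.3])), (0.59, array([371.6, 284.1]), array([350.3, 260.1,  46.4,  46.5]))]
[303.18774355 168.64456307] [[303.77016302 180.14789377]]
228 93
[341.6914398 155.09623  ] [[340.8703995  170.09224611]]
266 80
12.25
```

View pics/z_s2.png

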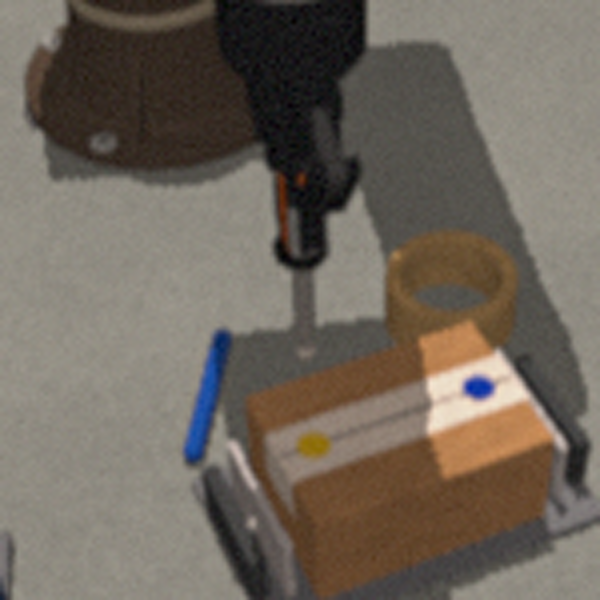

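View pics/z_d2.png

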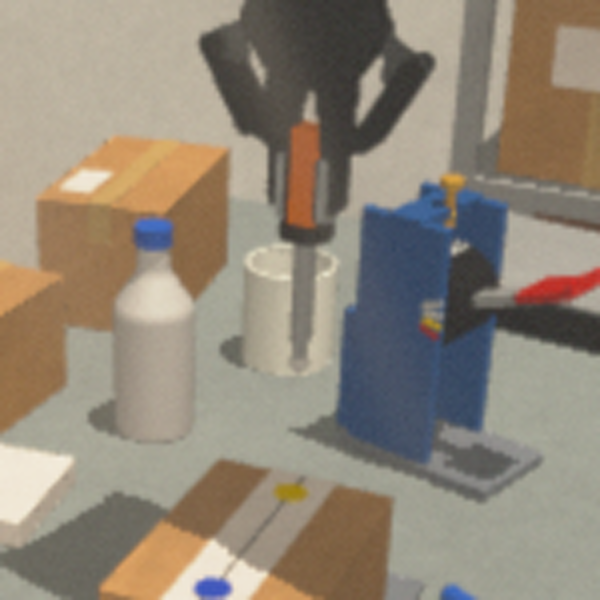

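```bash
cat >> h.py <<'E'
def fz(n=6):
    return np.mean([ (ctrl.dwell(0.01),ctrl.read_force())[1] for _ in range(n)],axis=0)
E
python3 - <<'E'
from h import *
a=np.array([525.2,-63.7]); 
ctrl.servo_line([*a,190],rate=120); ctrl.dwell(.3)
f0=fz(); print("f0",f0,ctrl.read_eef_pos())
z=190
while z>178:
    z-=1; ctrl.servo_line([*a,z],rate=20); ctrl.dwell(.1); f=fz(); df=f-f0; print(z,df.round(2),ctrl.read_eef_pos().round(2))
    if df[2]>1.5: break
print(ctrl.read_time())
E
```

```text
f0 [-0.23088667 -0.11813592 -1.00156214] [525.26417577 -63.71710794 190.32041862]
189 [ 0.31 -0.14  0.3 ] [525.2  -63.7  188.97]
188 [-0.06  0.07 -0.31] [525.21 -63.71 187.99]
187 [ 0.23  0.19 -0.26] [525.22 -63.71 187.  ]
186 [ 0.45 -0.16  2.35] [525.27 -63.72 186.11]
15.0167
```

```bash
python3 - <<'E'
from h import *
f0=np.array([-.2,0,-1.05])
ctrl.servo_line([525.2,-63.7,182.9],rate=30); ctrl.dwell(.1); f=fz(4); print((f-f0).round(2),ctrl.read_eef_pos().round(2))
t=ctrl.read_time()
ctrl.servo_line([521.2,63.2,182.9],rate=40)
print("dt",ctrl.read_time()-t,ctrl.read_eef_pos().round(2)); f=fz(3); print((f-f0).round(2))
p=ctrl.capture("side"); np.save("d3.npy",p,allow_pickle=True)
im=p["image"][150:300,250:400,::-1]; cv2.imwrite("pics/z_d3.png",cv2.resize(im,None,fx=4,fy=4,interpolation=cv2.INTER_CUBIC))
ctrl.servo_line([521.2,63.2,190],rate=60); f=fz(4);print(f.round(2),ctrl.read_time())
E
```

```text
[-0.03  0.06  4.35] [525.3  -63.72 183.03]
dt 3.325000000000001 [521.18  63.16 182.9 ]
[ 0.94 -3.3   5.14]
[-0.05  0.08 -0.98] 19.1
```

View pics/z_d3.png

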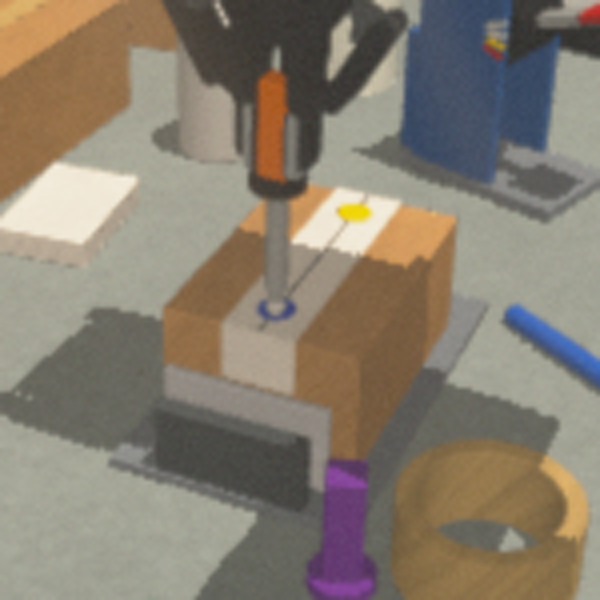

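```bash
cat >> h.py <<'E'
def padpt(u3,ang,s=0,y=0,h=0):
    x0,y0,th=u3; a=.33-ang
    u=np.array([-np.cos(a),np.sin(a)]);n=np.array([np.sin(a),np.cos(a)])
    q=np.array([60,130])+(100+s)*u+(4+h)*n
    return np.array([x0+np.cos(th)*q[0]-np.sin(th)*y,y0+np.sin(th)*q[0]+np.cos(th)*y,q[1]])
E
python3 - <<'E'
from h import *
from scipy.optimize import least_squares
w=np.load("w_lev.npy",allow_pickle=True).item()
im=w["image"][165:240,320:400,::-1]; cv2.imwrite("pics/z_pad.png",cv2.resize(im,None,fx=7,fy=7,interpolation=cv2.INTER_CUBIC))
f=lambda x,y:(310+x/3-.33,60+y/3-.33)
obs=np.array([f(*q) for q in[(112,362),(215,388),(192,492),(88,465)]])
# image left = +world y ; unit yaw guess ~ -15deg
def res(p,perm=0):
    X=[padpt(p,0,-23,23),padpt(p,0,-23,-23),padpt(p,0,23,-23,5),padpt(p,0,23,23,5)]
    return (proj(w,X)-obs).ravel()
r=least_squares(res,[455,-295,-.2]); print(r.x,res(r.x).round(1))
print(padpt(r.x,0),padpt(r.x,.66))
np.save("unit.npy",r.x)
for n in("s2","d2","w_car"):
    p=np.load(n+".npy",allow_pickle=True).item(); hsv=cv2.cvtColor(p["image"].copy(),cv2.COLOR_RGB2HSV); m=cv2.inRange(hsv,(0,180,80),(6,255,255))
    q=proj(p,[padpt(r.x,0,-23,23),padpt(r.x,0,-23,-23),padpt(r.x,0,23,-23),padpt(r.x,0,23,23),padpt(r.x,0)])
    c=q[4].astype(int); sub=m[c[1]-30:c[1]+30,c[0]-40:c[0]+40]; ys,xs=np.nonzero(sub)
    print(n,q.round(1).tolist(),"red",xs.mean()+c[0]-40,ys.mean()+c[1]-30,xs.min()+c[0]-40,xs.max()+c[0]-40,ys.min()+c[1]-30,ys.max()+c[1]-30)
    im=p["image"][c[1]-40:c[1]+40,c[0]-60:c[0]+40,::-1].copy(); im=cv2.resize(im,None,fx=6,fy=6,interpolation=cv2.INTER_CUBIC)
    for k in q: cv2.circle(im,tuple(int(v) for v in (k-c+[60,40])*6+3),3,(0,255,0),-1)
    cv2.imwrite(f"pics/chk_{n}.png",im)
E
```

```text
[ 4.57278023e+02 -3.01892474e+02 -2.65124968e-01] [ 0.  -0.6  0.1 -0.2  0.1  0.4 -0.3  0.5]
[ 425.13375259 -293.16476664  166.18847221] [ 422.63198549 -292.48549501  101.37986653]
s2 [[212.0, 191.6], [192.9, 193.6], [192.7, 176.6], [211.4, 174.8], [202.3, 184.1]] red 202.4 183.9 194 211 175 193
d2 [[394.4, 154.0], [402.7, 149.5], [417.2, 148.6], [408.9, 153.2], [405.8, 151.3]] red 406.36842105263156 151.0701754385965 397 415 148 153
w_car [[534.3, 187.4], [566.6, 196.3], [558.7, 231.0], [526.1, 222.3], [546.5, 209.2]] red 545.5033388981636 209.41402337228715 526 565 189 231
```

View pics/z_pad.png

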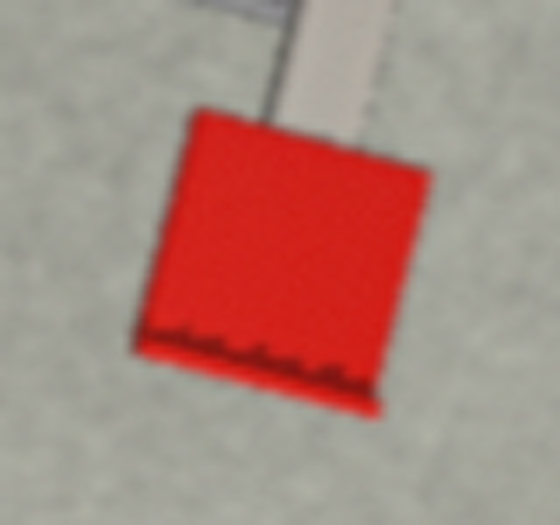

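View pics/chk_w_car.png

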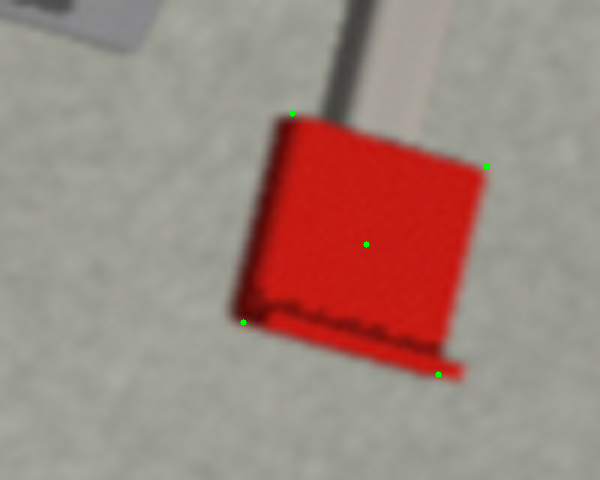

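View pics/chk_d2.png

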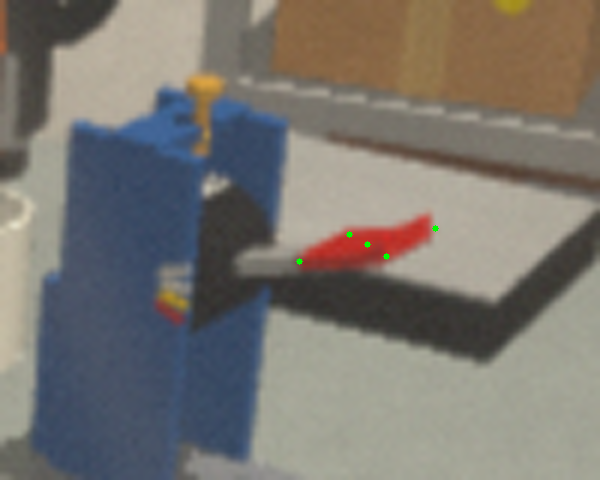

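```bash
cat >> h.py <<'E'
TL=96.5
def tcp_for(u3,ang,press,s=0):
    """TCP position so ball touches pad at lever angle ang with the given tip compression"""
    c=padpt(u3,ang,s,0,6); return np.array([c[0],c[1],c[2]-6-press+TL])
E
python3 - <<'E'
from h import *
u=np.load("unit.npy")
w=np.load("w_lev.npy",allow_pickle=True).item(); print("knob",onz(w,(397,134),215))
ctrl.servo_line([521.2,63.2,330],rate=200)
g=tcp_for(u,0,0); print(g)
rot=[np.pi,0,u[2]]
ctrl.goto([g[0],g[1],330],rot)
ctrl.servo_line([g[0],g[1],g[2]+10],rate=120); ctrl.dwell(.3)
f0=fz(); np.save("f0.npy",f0); print(f0,ctrl.read_eef_pos(),ctrl.read_finger_gap(),ctrl.read_time())
for n in("side","scene"):
    p=ctrl.capture(n); c=proj(p,padpt(u,0))[0].astype(int)
    cv2.imwrite(f"pics/lev_{n}.png",cv2.resize(p["image"][max(0,c[1]-60):c[1]+60,c[0]-60:c[0]+60,::-1],None,fx=4,fy=4,interpolation=cv2.INTER_CUBIC))
E
```

```text
knob [ 514.94140789 -320.66088262  215.        ]
[ 427.01007792 -293.67422036  262.36472627]
[-0.44667637  0.07392942 -1.21999852] [ 427.06057856 -293.7284427   272.73320312] 16.884077039864348 22.3167
```

View pics/lev_side.png

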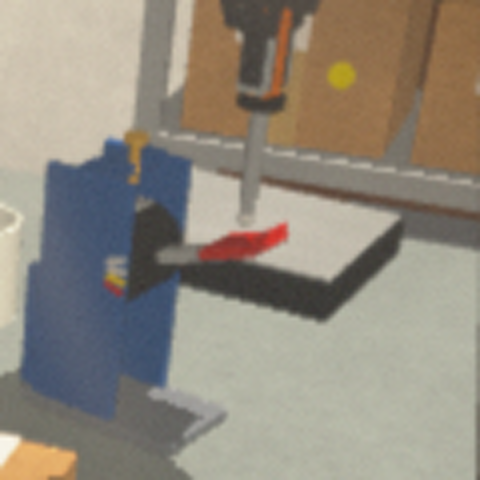

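View pics/lev_scene.png

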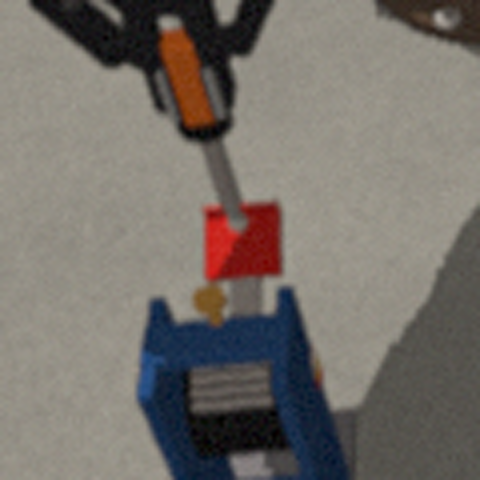

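```bash
cat >> h.py <<'E'
def est(u,f0,n=3):
    from scipy.optimize import brentq
    f=fz(n)-f0; e=np.array(ctrl.read_eef_pos()); comp=max(0,(f[2]-2)/.8) if f[2]>.5 else 0
    zt=e[2]-TL+comp+6
    g=lambda a:padpt(u,a,0,0,6)[2]-zt
    a=brentq(g,-.3,1.0); return f,e,comp,a
E
python3 - <<'E'
from h import *
u=np.load("unit.npy");f0=np.load("f0.npy")
ctrl.servo_line(tcp_for(u,0,0)+[0,0,2],rate=40)
for a in np.arange(0,.56,.04):
    ctrl.servo_line(tcp_for(u,a,3),rate=30); ctrl.dwell(.05)
    f,e,c,A=est(u,f0); print(round(a,2),f.round(1),e.round(1),round(c,1),round(A,3))
print(ctrl.read_time(),ctrl.read_finger_gap())
E
```

```text
0.0 [-0.3  0.1  4.2] [ 427.1 -293.7  259.6] 2.8 -0.0
0.04 [-0.4 -0.5  3.3] [ 425.3 -293.2  255.6] 1.7 0.055
0.08 [ 0.5 -0.3  3.2] [ 424.  -292.9  251.8] 1.5 0.097
0.12 [ 2.  -0.3  2.9] [ 422.8 -292.6  248.1] 1.2 0.14
0.16 [ 2.  -1.   3.6] [ 421.7 -292.3  244.2] 1.9 0.172
0.2 [ 3.2 -0.7  3.4] [ 420.8 -292.   240.4] 1.7 0.213
0.24 [ 4.  -1.   5.2] [ 420.2 -291.9  236.6] 4.0 0.228
0.28 [ 2.9 -1.1  3.3] [ 419.1 -291.5  232.4] 1.6 0.295
0.32 [ 2.5 -0.7  4.3] [ 418.6 -291.4  228.4] 2.9 0.323
0.36 [ 2.4 -0.4  3.5] [ 418.4 -291.3  224.4] 1.9 0.372
0.4 [ 2.2 -1.2  4.5] [ 418.2 -291.3  220.4] 3.2 0.399
0.44 [ 2.5 -0.   4. ] [ 418.1 -291.2  216.4] 2.5 0.446
0.48 [1.8 0.2 6.6] [ 418.3 -291.3  212.5] 5.8 0.451
0.52 [2.4 0.1 5.7] [ 418.7 -291.4  208.6] 4.6 0.502
0.56 [2.1 0.1 6.5] [ 419.1 -291.5  204.6] 5.6 0.532
28.175 16.783581303708953
```

```bash
python3 - <<'E'
from h import *
u=np.load("unit.npy");f0=np.load("f0.npy")
for a in np.arange(.58,.75,.02):
    ctrl.servo_line(tcp_for(u,a,3),rate=20); ctrl.dwell(.1)
    f,e,c,A=est(u,f0,4); print(round(a,2),f.round(1),e.round(1),round(c,1),round(A,3))
    if A>.672: break
print(ctrl.read_time())
for n in("side","scene","wrist"):
    p=ctrl.capture(n); np.save(f"f_{n}.npy",p,allow_pickle=True); c=proj(p,padpt(u,.67))[0].astype(int); print(n,c)
    im=cv2.resize(p["image"][max(0,c[1]-60):c[1]+60,max(0,c[0]-60):c[0]+60,::-1],None,fx=4,fy=4,interpolation=cv2.INTER_CUBIC)
    cv2.imwrite(f"pics/fin_{n}.png",im)
E
```

```text
0.58 [ 1.5 -0.7  6.7] [ 419.3 -291.6  202.6] 5.8 0.55
0.6 [ 2.8 -0.2  6.1] [ 419.7 -291.7  200.7] 5.1 0.577
0.62 [2.3 0.2 6.7] [ 420.  -291.8  198.7] 5.9 0.589
0.64 [ 2.4 -0.5  6.3] [ 420.4 -291.9  196.7] 5.4 0.613
0.66 [ 2.6 -0.2  6.8] [ 420.9 -292.1  194.8] 6.0 0.627
0.68 [ 2.3 -0.6  6.5] [ 421.3 -292.2  192.8] 5.6 0.651
0.7 [ 2.6 -0.1  7. ] [ 421.9 -292.3  191. ] 6.2 0.664
0.72 [ 1.6 -0.7  7.9] [ 422.3 -292.4  189. ] 7.4 0.672
0.74 [1.5 0.1 8.1] [ 422.8 -292.6  187.1] 7.7 0.689
31.625
side [403 172]
scene [208 200]
wrist [318 199]
```

View pics/fin_side.png

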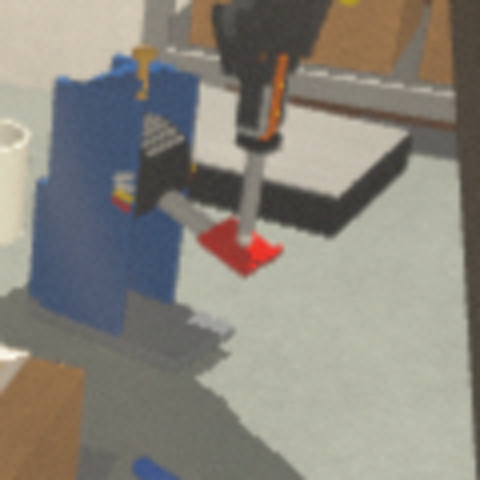

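View pics/fin_scene.png

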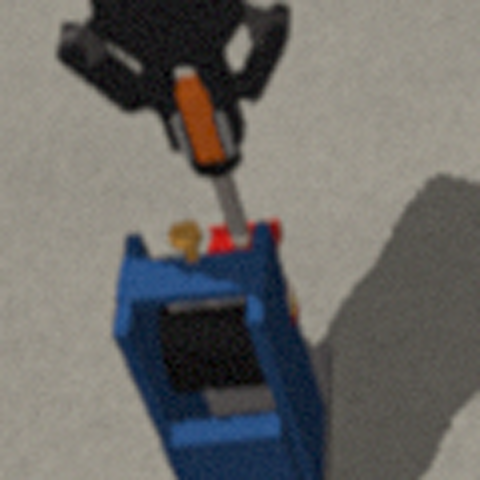

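View pics/fin_wrist.png

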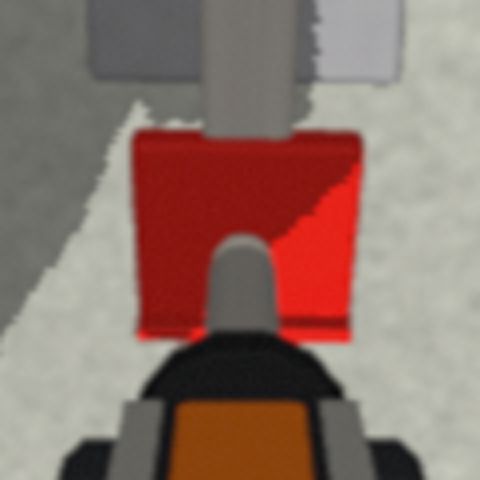

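```bash
python3 - <<'E'
from h import *
u=np.load("unit.npy");f0=np.load("f0.npy")
f,e,c,A=est(u,f0,20); print(f.round(2),e.round(2),round(c,2),round(A,4))
b=tcp_for(u,.74,3)
for k in (1,2,3):
    ctrl.servo_line(b-[0,0,k],rate=10); ctrl.dwell(.1)
    f,e,c,A=est(u,f0,15); print(k,f.round(2),e.round(2),round(c,2),round(A,4))
    if f[2]>9.6: break
print(ctrl.read_time())
p=ctrl.capture("wrist"); np.save("f_wrist2.npy",p,allow_pickle=True); save(p,"fin_wrist2")
E
```

```text
[1.16 0.26 8.31] [ 422.76 -292.56  187.13] 7.89 0.686
1 [1.15 0.19 8.85] [ 422.81 -292.58  186.18] 8.56 0.6889
2 [1.86 0.17 8.41] [ 422.98 -292.67  185.23] 8.01 0.7043
3 [2.33 0.32 9.33] [ 423.03 -292.68  184.27] 9.16 0.7024
33.3667
```

View pics/fin_wrist2.png

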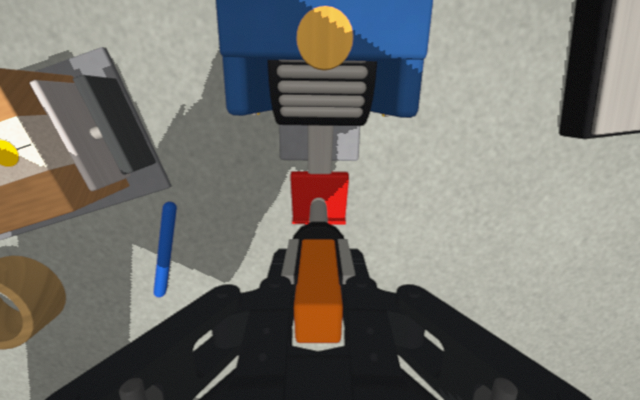

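```bash
python3 - <<'E'
from h import *
u=np.load("unit.npy")
p=ctrl.capture("side"); np.save("f_side2.npy",p,allow_pickle=True)
d2=np.load("d2.npy",allow_pickle=True).item()
def crop(p,ang,n,nm):
    c=np.array([403,168]); im=p["image"][c[1]-35:c[1]+35,c[0]-35:c[0]+35,::-1]; im=cv2.resize(im,None,fx=8,fy=8,interpolation=cv2.INTER_CUBIC)
    for a,col in zip(ang,[(0,255,0),(255,255,0),(255,0,255)]):
        q=[padpt(u,a,-23,23),padpt(u,a,-23,-23),padpt(u,a,23,-23),padpt(u,a,23,-23,5),padpt(u,a,23,23,5),padpt(u,a,23,23)]
        k=((proj(p,q)-c+35)*8+4).astype(np.int32); cv2.polylines(im,[k],True,col,1)
    cv2.imwrite(f"pics/{nm}.png",im)
crop(d2,[0],0,"cmp_rest"); crop(p,[.62,.68,.74],0,"cmp_now")
E
```

```text
(no output)
```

View pics/cmp_rest.png

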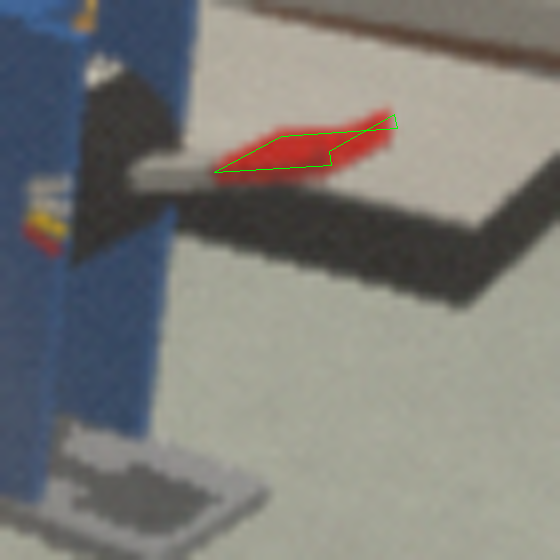

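View pics/cmp_now.png

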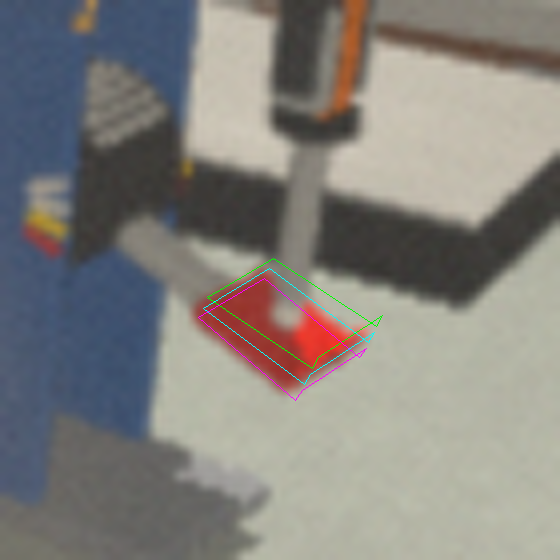

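```bash
python3 - <<'E'
from h import *
u=np.load("unit.npy");f0=np.load("f0.npy")
b=tcp_for(u,.74,3)
f,e,c,A=est(u,f0,20); print("now",f.round(2),e.round(2),round(c,2),round(A,4))
for k in (2,1,0):
    ctrl.servo_line(b-[0,0,k],rate=10); ctrl.dwell(.1)
    f,e,c,A=est(u,f0,20); print(k,f.round(2),e.round(2),round(c,2),round(A,4))
    if A<.69: break
print(ctrl.read_time())
E
```

```text
now [2.21 0.15 9.3 ] [ 423.04 -292.67  184.28] 9.13 0.7026
2 [ 2.21 -0.19  8.91] [ 422.98 -292.66  185.23] 8.64 0.6979
1 [1.91 0.16 7.9 ] [ 422.92 -292.63  186.15] 7.37 0.7014
0 [ 1.98 -0.16  7.69] [ 422.88 -292.59  187.1 ] 7.12 0.6943
35.1833
```

```bash
python3 - <<'E'
from h import *
u=np.load("unit.npy");f0=np.load("f0.npy")
b=tcp_for(u,.74,3)
for k in (1,2):
    ctrl.servo_line(b-[0,0,k],rate=10); ctrl.dwell(.2)
    f,e,c,A=est(u,f0,20); print(k,f.round(2),e.round(2),round(c,2),round(A,4))
print(ctrl.read_finger_gap())
p=ctrl.capture("scene"); save(p,"end"); 
print(ctrl.read_time())
E
```

```text
1 [2.02 0.04 8.31] [ 422.91 -292.64  186.17] 7.89 0.6959
2 [ 2.07 -0.06  8.85] [ 422.96 -292.64  185.22] 8.56 0.6988
17.235470322444602
36.4667
```

View pics/end.png

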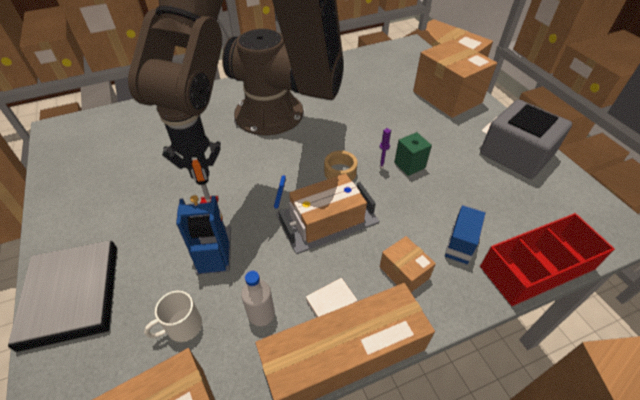

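```bash
python3 - <<'E'
from workcell import ctrl
print(ctrl.finish_job())
E
```

```text
the job is handed in; nothing more can be done
None
```

The job is done and handed in at about 36.5 s. The third notch is inferred from force, position and image; the click itself was weak.

- **Stylus:** I gripped the orange stylus just above its collar at 90 N and lifted it clear of the green stand. Camera images showed it held upright, and the purple look-alike was not touched.
- **Seam rub:** The tip ran from 3 mm before the yellow dot to 3 mm past the blue dot in 3.3 s, about 38 mm/s. It was pressed about 3.5 mm, and I measured 4.4 N at the start and 5.1 N at the end. The side picture taken at the end shows the tip on the blue dot, on the tape.
- **Lever:** I pressed the red paddle down past the first two notches; the second click showed as a jump in angle with a small force drop, the first only as a jump between coarse steps. I handed in still holding it at about 8.9 N. My angle estimate from force and position was about 0.70 rad, and the side picture suggested about 0.68 (third notch 0.66, end stop 0.71).
- **Third click:** Its jump in angle and force was small, close to the noise. The push I measured, up to 9.3 N, is above the 7 N needed for a click. It is also above the 8 N given for the third notch, so the lever may be resting at or near its end stop.
- **Last checks:** The grip gap was steady at 17 mm. In the wrist picture, taken at about the same paddle position, only the stylus tip touched the paddle. The other things on the bench looked unmoved in the last scene picture.

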